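# Roll a lift ram into the V-blocks for checking

### The job

The chromed lift ram lying on the surface plate is to be checked for straightness. Push it by its side with the fingertips so that it rolls, not scrapes, across the plate and drops into the pair of V-blocks, then push on its end to slide it along the Vs until it is fully home against the end stop. Never lift the ram, and leave the dial gauge, the load roller, the vent cap and the wrench where they are.

Things in the scene. Friction and masses are not known exactly. Their poses are not given: they have to be found in the camera images.
- ram: lift ram: a plain smooth bright steel cylinder, 40 mm diameter, 180 mm long, flat ends, 0.6 to 0.9 kg, free to roll. Origin at its centre, on its axis; x axis along it. It starts on the surface plate, within 12 degrees of parallel to the Vs, its centre 110 to 155 mm short of the V line, and 18 to 46 mm short of the end stop lengthwise
- fixture: checking fixture, bolted down: dark surface plate, pair of V-blocks, end stop. Origin on the bench (z = 0) below the V line, midway between the V-blocks. x level, from the plate across the V line (the way to roll, roughly away from the robot); y level, along the Vs towards the end stop; z up
- plate_top (a point): centre of the surface plate's flat top, 50 mm above the bench; the plate is 200 mm along the fixture's x (-238 to -38 mm) by 300 mm along its y. The ram's axis runs 70 mm above the bench on it
- vee (a point): midway between the two bright V-blocks, on the V line, level with their tops (50 mm above the bench, flush with the plate). Each block is 64 mm along x by 40 mm along y, centred 50 mm either side of here. 90 degree Vs, 36 mm wide at the mouth, 18 mm deep; a ram in them has its axis 60 mm above the bench and takes about 5 to 14 N to slide along
- stop_face (a point): on the end stop's flat face, in line with the axis of a ram in the Vs (110 mm along y from the V line's middle, 60 mm above the bench). The stop is an upright steel plate 50 mm wide (x), 12 mm thick, from 12 to 88 mm above the bench, with a foot behind it
- seat (a point): where the centre of the ram lies when it sits in both Vs with its end against the stop: at x = 0, y = 20 mm, z = 60 mm in the fixture's frame; same axes as the fixture
- gauge: bystander: dial gauge on a magnetic stand, block 50 x 60 x 55 mm, post 205 mm tall, an arm at 170 mm height with a 56 mm dial 85 mm from the post on the stand's -x side; on the bench beyond the stop end of the fixture. Origin under the block's centre
- load_roller: bystander: grey load roller standing on end, 80 mm diameter, 70 mm high. Origin under its centre
- vent_cap: bystander: black battery vent cap, 46 mm diameter, 34 mm high. Origin under its centre
- wrench: bystander: steel wrench, 200 mm long, lying flat on the bench. Origin at its middle, x along it
Things that resemble listed ones, but are neither listed nor needed, are in the scene too. Several things have the shape of the ram; the one meant has the colours described above.

How it is judged (in metres and radians):
On the way, in this order (a step that is already met when the one before it is completed fails the run):
1. the ram has rolled at least a third of a turn on the surface plate (angle between ram's own z axis and vertical above 2 rad and x of ram in the frame of fixture below -0.02 m and z of ram in the frame of fixture above 0.066 m).
2. the ram lies down in both Vs (x of ram in the frame of seat between -0.003 and 0.003 m and z of ram in the frame of seat between -0.003 and 0.003 m and angle between the x axis of ram and the y axis of seat, either way round below 0.04 rad), for 0.2 s.
At the end, for the whole second after the job is handed in: The ram rests in both V-blocks (axis within 3 mm of the V line in height and sideways, within 0.04 rad of parallel) with its end within 3 mm of the end stop, at rest (all of step 2 and y of ram in the frame of seat between -0.003 and 0.003 m and linear speed of ram below 0.01 m/s); the robot touches nothing.
It fails at once if the ram is lifted more than 8 mm off the plate (z of ram in the frame of fixture above 0.078 m).
It fails at once if one end of the ram is raised (tipped more than 0.2 rad) (angle between ram's own x axis and vertical below 1.37 rad or angle between ram's own x axis and vertical above 1.77 rad).
It fails at once if the ram leaves the plate and V-blocks (z of ram in the frame of fixture below 0.05 m).
It fails at once if a bystander is moved more than 15 mm (distance of any of gauge, load_roller, vent_cap, wrench from where it was at the start of the episode above 0.015 m).
It also fails if it takes over 58 s, if anything falls off the work surface, if the arm or the gripper's body presses on something with over 40 N, if the wrist force passes 120 N, or if a joint passes its speed limit or range.

### The arm

A 6-joint arm with a two-finger parallel gripper is mounted at the origin on the work surface. World frame = base frame: x ahead of the robot, y to its left, z up, the work surface at z = 0. Lengths are in m, angles in degrees, forces in N, time in s.
With the tool pointing down it reaches from about 0.25 to 0.725 m from the base axis. Payload 9.7 kg.
Tool frame: the origin (TCP) lies at the very end of the fingers, on their centre line; the grasp point (between the pads) lies 19 mm behind it (bot.grip_depth is the distance from the TCP to the grasp point, in m); z points along the fingers, y is the direction in which the jaws open and shut (so a half turn about z gives the same grasp; the last joint's range is limited). The gripper opens to 85 mm and grips with 20 to 120 N. Pads are 22 mm wide; open, the fingers measure 114 mm over their backs; the gripper's body (76 mm by 85 mm) begins 54 mm behind the grasp point. The pads swing forward as they close: fully open they stand 13 mm farther back than shut.
Start: joints at [0, 4.979, 10.078, 95.1, 0, 90], TCP at [0.55, -0, 0.231] pointing down, gripper open.
Joint ranges: [-179.16, 179.16], [-48.56, 103.87], [-65.8, 70.77], [-126.05, 130.52], [-82.76, 87.17], [-180, 180]. Speed limits (degrees/s): [127.2, 127.2, 147.25, 180, 180, 180].

### API

Orientations are given as [roll, pitch, yaw] about the fixed x, y, z axes, in that order (R = Rz(yaw) Ry(pitch) Rx(roll)).
In Python, from workcell import telemetry, optics, order, bot gives the robot as it stands. The module is installed in compiled form; this text tells all that it offers.
- The arm moves only by the shell command python3 -m inch 'ROWS' [FORCE]. ROWS is JSON, a list of rows, each a list of 7 numbers: the shift along the tool's x, y, z in m, then the turn, a rotation vector about the tool's x, y, z in rad, then the closure, from 0 (fully open) to 1 (shut). In form: [[tx, ty, tz, rx, ry, rz, grip], ...]. A call has 1 to 12 rows; each row is the pose to reach, as a shift and turn from the pose commanded when the call began, along the tool's axes at that moment; what a row does not reach only later rows make up. A row lasts 1/12 s, in which the tool goes at most 41.7 mm and 7.16 degrees, less where a joint would pass 70% of its speed; a pose out of reach is approached as far as the arm can. A call with a gripper value outside its range is refused whole. The fingers move at their own pace and stop on an object; FORCE is the grip in N (left out, the last holds). Time passes only in rows, so rows that repeat a pose let the fingers close. It gives the time, the measured TCP pose, the force and the opening at its end, in the units of the state.
- telemetry.get_obs(): the state, without advancing time (a new reading comes with each control period).
- optics.camera(name): name is "scene" or "side" or "wrist"; returns (picture, depth): 400x640x3 uint8, red, green, blue; 400x640 float32, m along the optical axis (not along the pixel's ray), 0 where there is no reading.
- optics.camera_info(name): a dict with "camera_matrix" (3x3 intrinsics, pixels), "xyz" and "attitude" of the camera in the world; the wrist camera has in their place "mount" (4x4, takes a point from camera to tool coordinates, whose origin is the TCP and whose axes are the flange's). Camera axes: x right, y down, z forward; pixel columns grow to the right and rows downward; lengths in m; the calibration is good to about 2 mm. The wrist camera is an equidistant fisheye: a pixel r from the principal point sees the ray r / f radians off the axis. A picture is of the moment at which its call begins: read the wrist's pose just before it. camera_info takes no time and is no camera call.
- order.job_done(): hands the job in, once; it reports no verdict.
The state is a dict: "time": time; "q": joint angles; "qd": joint speeds; "joint_efforts": joint torques, N m; "ee_pos": TCP position; "tcp_rot": TCP orientation; "wrist_force": force on the tool from outside, world axes, zero at the start; "torque": the same for the moment, N m; "opening": finger opening in m.
Only numpy, scipy, OpenCV 4.12 (cv2) and the standard library are available. Lean on these libraries where they do the work, as an engineer would, in place of code of your own. Each camera call takes 0.05 s, during which the arm holds its last target. There are 200 camera calls.

## Working session

There is one attempt and no reset: what is moved stays moved. The work goes in short steps, Python scripts to look and compute and a shell command to move; the robot and the scene stay as the last step left them, time stands still between calls to the robot, and variables do not carry over. Pictures are saved under pics/ and viewed, about 8 in all and at most 12, crops included, and the job is handed in when it is done.

```bash
mkdir -p pics
python3 - <<'E'
from workcell import telemetry, optics
import numpy as np, cv2
for n in ["scene","side"]:
    p,d=optics.camera(n); i=optics.camera_info(n); print(n,i)
    cv2.imwrite(f"pics/{n}0.png",p[:,:,::-1]); np.savez(f"{n}0.npz",p=p,d=d)
print(telemetry.get_obs()); print(optics.camera_info("wrist"))
E
```

```text
scene {'camera_matrix': array([[461.51831514,   0.        , 321.23543474],
       [  0.        , 461.51831514, 202.03579472],
       [  0.        ,   0.        ,   1.        ]]), 'xyz': array([ 1.39898601, -0.07977229,  0.79976156]), 'attitude': array([-130.09438115,    0.17608369,   86.14935284])}
side {'camera_matrix': array([[397.54387996,   0.        , 315.63171465],
       [  0.        , 397.54387996, 202.24299722],
       [  0.        ,   0.        ,   1.        ]]), 'xyz': array([0.41940543, 1.0081923 , 0.7178489 ]), 'attitude': array([-122.12150872,    0.35602678, -173.85494477])}
{'time': 0.1, 'q': array([-5.22413365e-04,  5.00860250e+00,  1.00382905e+01,  9.50978468e+01,
        6.50281373e-04,  9.00012503e+01]), 'qd': array([-0.02031417, -0.03444318,  0.08197538, -0.0810797 , -0.01400778,
        0.0017509 ]), 'joint_efforts': array([ 5.47294949e-04, -5.21561801e+01,  4.65652657e+01,  1.59993977e-02,
       -1.19309320e-06, -5.24902489e-06]), 'ee_pos': array([ 5.49803624e-01, -1.77839574e-06,  2.30641376e-01]), 'tcp_rot': array([-1.79931841e+02, -6.48793522e-04,  8.99982265e+01]), 'wrist_force': array([-0.82446547,  0.69313397, -0.37716175]), 'torque': array([0.04909889, 0.03861609, 0.00770709]), 'opening': 0.08530976101015197}
{'camera_matrix': array([[309.70691629,   0.        , 322.99986426],
       [  0.        , 309.70691629, 200.217506  ],
       [  0.        ,   0.        ,   1.        ]]), 'mount': array([[ 1.45396042e-05, -9.57722674e-01, -2.87693030e-01,
         7.30332607e-02],
       [ 9.99999857e-01,  1.67466776e-04, -5.06953978e-04,
        -4.95880676e-04],
       [ 5.33700344e-04, -2.87692982e-01,  9.57722540e-01,
        -1.42022800e-01],
       [ 0.00000000e+00,  0.00000000e+00,  0.00000000e+00,
         1.00000000e+00]])}
```

View pics/scene0.png

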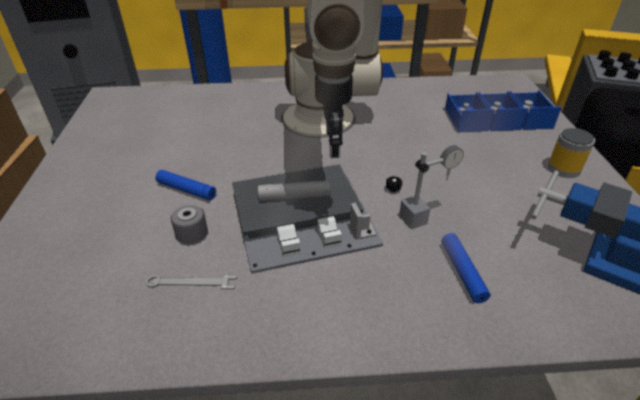

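View pics/side0.png

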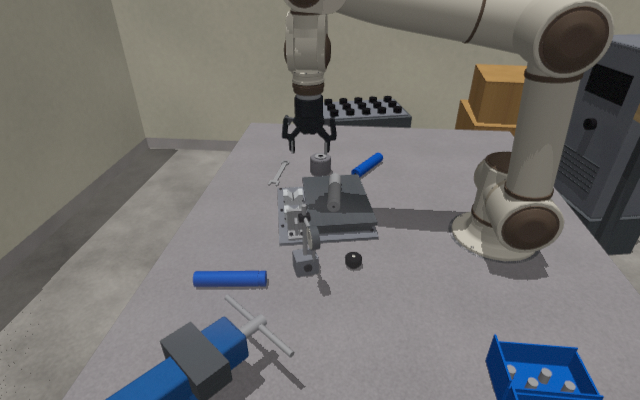

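Scene: a grey steel cylinder on the dark plate (293,192) and blue cylinders at (185,185) and (465,267). The grey one on the plate fits "bright steel, on the surface plate", and the blue ones don't. V-blocks are at (288,238) and (329,231), the stop at (360,220), the gauge at (415,210), and the cap at (394,184). Next I'll measure from the depth images and confirm in a crop.

```bash
cat > h.py <<'E'
import numpy as np
from scipy.spatial.transform import Rotation as R
from workcell import optics
def cloud(n,d):
    i=optics.camera_info(n);K=i["camera_matrix"];v,u=np.mgrid[:400,:640]
    c=np.stack([(u-K[0,2])/K[0,0]*d,(v-K[1,2])/K[1,1]*d,d],-1)
    w=c@R.from_euler("xyz",i["attitude"],degrees=True).as_matrix().T+i["xyz"]
    w[d<=0]=np.nan; return w
E
python3 - <<'E'
from h import *; import cv2
for n in ["scene","side"]:
    f=np.load(n+"0.npz");w=cloud(n,f["d"]);P=w.reshape(-1,3);P=P[np.isfinite(P).all(1)]
    b=P[(abs(P[:,0]-.5)<.3)&(abs(P[:,1])<.3)]
    print(n,"bench z",np.median(b[abs(b[:,2])<.01,2]))
    if n=="scene":
        uv=[(293,192),(245,210),(288,230),(329,223),(360,212),(190,225),(394,184),(415,210)]
    else: uv=[(335,190),(350,215),(297,195),(297,203),(304,220),(320,160),(354,260)]
    for u,v in uv: print((u,v),w[v,u].round(3))
    pl=b[(abs(b[:,2]-.05)<.004)].astype(np.float32)
    r=cv2.minAreaRect(pl[:,:2]*1000);print("z50 rect",r,len(pl))
    # plate only: big component in 4mm grid
    g=np.zeros((200,200),np.uint8);ij=((pl[:,:2]-[.2,-.4])/.004).astype(int);g[ij[:,0],ij[:,1]]=1
    g=cv2.morphologyEx(g,cv2.MORPH_CLOSE,np.ones((3,3)))
    k,l,s,c=cv2.connectedComponentsWithStats(g)
    for q in range(1,k):
        if s[q,4]>15:
            m=l[ij[:,0],ij[:,1]]==q;print(" comp",s[q,4],[np.round(x,1) for x in cv2.minAreaRect(pl[m,:2]*1000)])
    h=b[(b[:,2]>.062)&(b[:,2]<.095)&(b[:,0]<.62)&(b[:,0]>.3)&(abs(b[:,1])<.2)]
    gz=np.zeros((200,200),np.uint8);ij=((h[:,:2]-[.2,-.4])/.004).astype(int);gz[ij[:,0],ij[:,1]]=1
    gz=cv2.dilate(gz,np.ones((3,3)));k,l,s,c=cv2.connectedComponentsWithStats(gz)
    for q in range(1,k):
        m=l[ij[:,0],ij[:,1]]==q
        if m.sum()>20:
            print(" high",m.sum(),h[m].mean(0).round(4),"zmax",h[m,2].max().round(3),[np.round(x,1) for x in cv2.minAreaRect(h[m,:2].astype(np.float32)*1000)])
f=np.load("scene0.npz")["p"];cv2.imwrite("pics/crop0.png",cv2.resize(f[150:280,210:410,::-1],None,fx=4,fy=4,interpolation=cv2.INTER_CUBIC))
E
```

```text
scene bench z 0.00020226223133557042
(293, 192) [ 0.506 -0.092  0.083]
(245, 210) [ 0.526 -0.213  0.049]
(288, 230) [ 0.606 -0.107  0.049]
(329, 223) [ 0.584 -0.008  0.045]
(360, 212) [0.598 0.063 0.088]
(190, 225) [ 0.589 -0.335  0.064]
(394, 184) [0.429 0.18  0.033]
(415, 210) [0.562 0.205 0.054]
z50 rect ((496.28875732421875, -2.55133056640625), (273.8968811035156, 457.4967956542969), 12.208198547363281) 5280
 comp 3206 [array([490.5, -84.2]), array([228.1, 300.4]), np.float64(12.2)]
 comp 170 [array([540.7, 211. ]), array([61.6, 51.7]), np.float64(20.9)]
 comp 21 [array([590.9,  54. ]), array([49.7, 11.1]), np.float64(14.8)]
 comp 56 [array([627.7,  -4.7]), array([18. , 40.6]), np.float64(10.4)]
 comp 49 [array([ 647.7, -102.2]), array([17.6, 39.9]), np.float64(14.3)]
 high 1074 [ 0.4967 -0.0892  0.081 ] zmax 0.094 [array([489.7, -88.9]), array([ 39.8, 180.1]), np.float64(2.5)]
 high 178 [0.5945 0.0559 0.0794] zmax 0.09 [array([586.7,  68.8]), array([51.5, 41.7]), np.float64(12.6)]
side bench z -0.00036094982666273756
(335, 190) [ 0.478 -0.064  0.089]
(350, 215) [0.427 0.01  0.04
[... 163 characters left out ...]
36]
z50 rect ((493.5098876953125, -2.2215423583984375), (269.90618896484375, 461.4601745605469), 11.762333869934082) 2895
 comp 3231 [array([487., -83.]), array([224.2, 306. ]), np.float64(11.8)]
 comp 166 [array([537.7, 212.7]), array([60.1, 52.3]), np.float64(21.3)]
 comp 19 [array([593.5,  63.2]), array([32.4,  6.9]), np.float64(9.9)]
 comp 35 [array([622.9,  -4. ]), array([15.6, 41.7]), np.float64(10.2)]
 comp 45 [array([642.6, -99.1]), array([16.5, 37.9]), np.float64(10.0)]
 high 432 [ 0.4817 -0.0673  0.0827] zmax 0.092 [array([482.8, -87.9]), array([ 39.8, 186. ]), np.float64(2.4)]
 high 133 [0.5905 0.0615 0.0777] zmax 0.089 [array([588.3,  69.8]), array([41.4, 37.3]), np.float64(3.3)]
```

View pics/crop0.png

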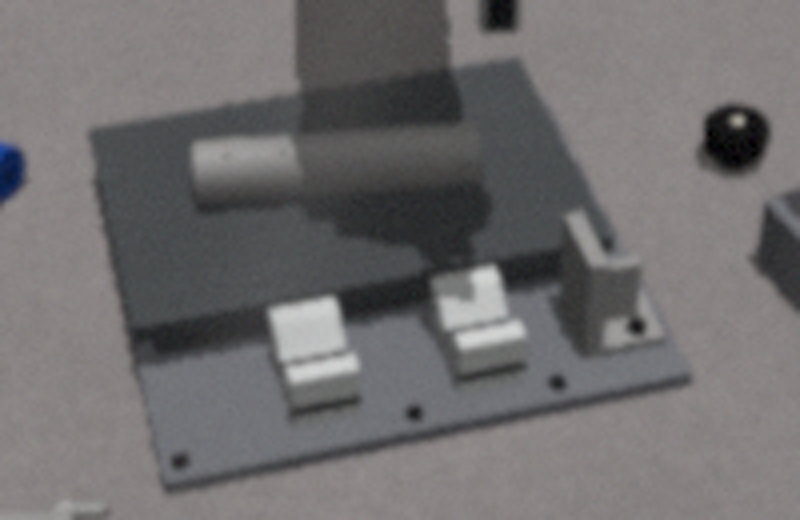

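The crop shows the grey steel ram lying on the dark plate at crop (330,170), with the V-blocks at (315,345) and (480,320) and the stop at (600,285). The blue cylinders are off the fixture, so this is the right one.

Estimates:
- **Fixture:** origin (0.611, -0.058), yaw 12°.
- **Ram:** centre about (0.486, -0.088), axis 9.5° short of parallel.

A rolling cylinder won't yaw when pushed at one side. So I'll first straddle it with the fingers, turn it parallel on the plate, and then roll it.

```bash
python3 -m inch '[[-0.03,-0.02,0.02,0,0,-0.044,0],[-0.06,-0.043,0.04,0,0,-0.044,0],[-0.088,-0.064,0.06,0,0,-0.044,0],[-0.088,-0.064,0.09,0,0,-0.044,0],[-0.088,-0.064,0.12,0,0,-0.044,0],[-0.088,-0.064,0.145,0,0,-0.044,0],[-0.088,-0.064,0.165,0,0,-0.044,0],[-0.088,-0.064,0.174,0,0,-0.044,0],[-0.088,-0.064,0.174,0,0,-0.044,0],[-0.088,-0.064,0.174,0,0,-0.044,0]]' 20
python3 - <<'E'
from workcell import optics
import cv2,numpy as np
a=optics.camera("wrist")[0];b=optics.camera("scene")[0]
cv2.imwrite("pics/w1.png",np.hstack([cv2.resize(a,(400,250)),cv2.resize(b[140:265,200:400],(400,250))])[:,:,::-1])
E
```

```text
time: 0.93
ee_pos: [0.486, -0.088, 0.0577]
tcp_rot: [-180.0, -0.0, 92.5]
wrist_force: [-1.0, 0.5, 0.4]
opening: 0.0851
```

View pics/w1.png

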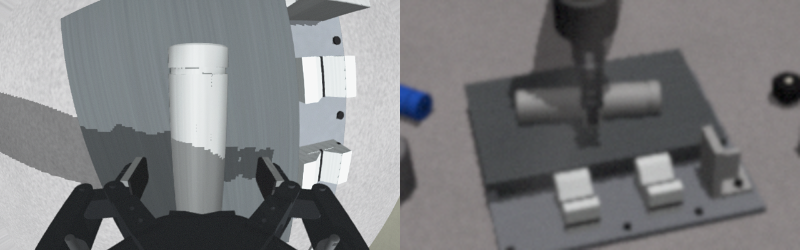

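The fingers straddle the ram: it stands centred between the pads at (197,140) in the wrist view. Next I close lightly, turn it +9.5° on the plate and open again.

```bash
python3 -m inch '[[0,0,0,0,0,0,0.3],[0,0,0,0,0,0,0.5],[0,0,0,0,0,0,0.6],[0,0,0,0,0,0,0.6],[0,0,0,0,0,0,0.6],[0,0,0,0,0,0,0.6]]' 20
```

```text
time: 1.53
ee_pos: [0.4856, -0.088, 0.0578]
tcp_rot: [-180.0, 0.0, 92.5]
wrist_force: [-5.3, 0.5, 5.1]
opening: 0.0394
```

```bash
python3 -m inch '[[0,0,0,0,0,-0.03,0.6],[0,0,0,0,0,-0.06,0.6],[0,0,0,0,0,-0.09,0.6],[0,0,0,0,0,-0.12,0.6],[0,0,0,0,0,-0.15,0.6],[0,0,0,0,0,-0.166,0.6],[0,0,0,0,0,-0.166,0.6],[0,0,0,0,0,-0.166,0.4],[0,0,0,0,0,-0.166,0],[0,0,0,0,0,-0.166,0],[0,0,0,0,0,-0.166,0],[0,0,0,0,0,-0.166,0]]' 20
cat > m.py <<'E'
from h import *; import cv2
from workcell import telemetry
def ram(zlo=.062,n="scene",zc=None):
    p,d=optics.camera(n);P=cloud(n,d).reshape(-1,3);P=P[np.isfinite(P).all(1)]
    F=R.from_euler("z",12,degrees=True).as_matrix();Q=(P-[.611,-.058,0])@F
    m=(Q[:,2]>zlo)&(Q[:,2]<.094)&(abs(Q[:,1])<.108)&(Q[:,0]>-.235)&(Q[:,0]<.06)
    return p,Q[m]
E
python3 - <<'E'
from m import *
a=optics.camera("wrist")[0];b,Q=ram()
cv2.imwrite("pics/w2.png",np.hstack([cv2.resize(a,(400,250)),cv2.resize(b[140:265,200:400],(400,250))])[:,:,::-1])
for n in("scene","side"):
    Q=ram(n=n)[1];print(n,cv2.minAreaRect((Q[:,:2]*1000).astype(np.float32)))
E
```

```text
time: 2.53
ee_pos: [0.4859, -0.088, 0.0571]
tcp_rot: [-180.0, -0.0, 102.0]
wrist_force: [-0.3, -0.2, 0.3]
opening: 0.0854
scene ((-121.22953796386719, -6.5333709716796875), (178.65188598632812, 100.3182601928711), 68.71784973144531)
side ((-128.88890075683594, 7.37750244140625), (166.3271484375, 103.7385482788086), 67.39998626708984)
```

View pics/w2.png

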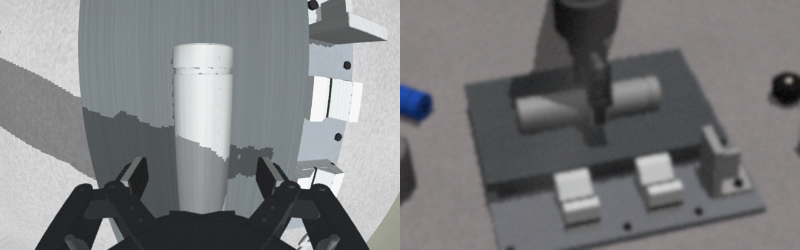

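Ram is now parallel to the plate edge and Vs (wrist view: straight at x≈203, parallel to the plate's grain). Now I go up, turn a quarter turn, and go down behind it.

```bash
python3 -m inch '[[0,0,-0.035,0,0,0,0],[0,0,-0.07,0,0,0,0],[0,0,-0.1,0,0,0.12,0],[0,-0.02,-0.1,0,0,0.24,0],[0,-0.04,-0.1,0,0,0.36,0],[0,-0.06,-0.1,0,0,0.48,0],[0,-0.06,-0.1,0,0,0.6,0],[0,-0.06,-0.1,0,0,0.72,0],[0,-0.06,-0.1,0,0,0.84,0],[0,-0.06,-0.1,0,0,0.96,0],[0,-0.06,-0.1,0,0,1.08,0],[0,-0.06,-0.1,0,0,1.2,0]]'
python3 -m inch '[[0,0,0,0,0,0.12,0.1],[0,0,0,0,0,0.24,0.2],[0,0,0,0,0,0.371,0.3],[0,0,0,0,0,0.371,0.3],[0,0,0.02,0,0,0.371,0.3],[0,0,0.05,0,0,0.371,0.3],[0,0,0.08,0,0,0.371,0.3],[0,0,0.097,0,0,0.371,0.3],[0,0,0.102,0,0,0.371,0.3],[0,0,0.102,0,0,0.371,0.3]]'
python3 - <<'E'
from m import *
a=optics.camera("wrist")[0];b=optics.camera("scene")[0]
cv2.imwrite("pics/w3.png",np.hstack([cv2.resize(a,(400,250)),cv2.resize(b[140:265,200:400],(400,250))])[:,:,::-1])
p=telemetry.get_obs()["ee_pos"];print(R.from_euler("z",-12,degrees=True).apply(p-[.611,-.058,0]))
E
```

```text
time: 3.73
ee_pos: [0.4273, -0.1005, 0.1574]
tcp_rot: [180.0, -0.0, 32.9]
wrist_force: [0.1, -0.1, -0.2]
opening: 0.0856
time: 4.57
ee_pos: [0.4265, -0.1003, 0.0543]
tcp_rot: [-179.9, 0.1, 12.2]
wrist_force: [-0.4, 0.1, -0.2]
opening: 0.0598
[-0.18796261 -0.00363135  0.05650674]
```

View pics/w3.png

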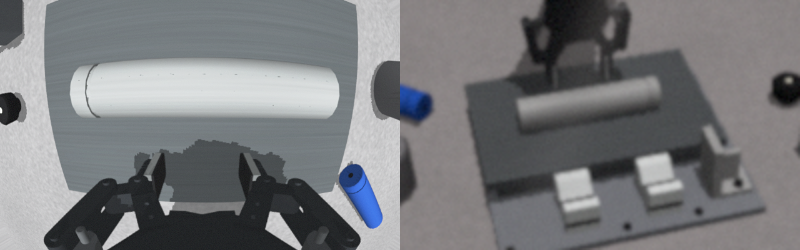

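Wrist view: ram level across at (205,88), fingers behind it. Rolling push along tool +x.

```bash
python3 -m inch '[[0.01,0,0,0,0,0,0.3],[0.02,0,0,0,0,0,0.3],[0.025,0,0,0,0,0,0.3],[0.029,0,0,0,0,0,0.3],[0.033,0,0,0,0,0,0.3],[0.037,0,0,0,0,0,0.3],[0.042,0,0,0,0,0,0.3],[0.047,0,0,0,0,0,0.3],[0.052,0,0,0,0,0,0.3],[0.057,0,0,0,0,0,0.3],[0.062,0,0,0,0,0,0.3],[0.067,0,0,0,0,0,0.3]]'
python3 -m inch '[[0.005,0,0,0,0,0,0.3],[0.01,0,0,0,0,0,0.3],[0.015,0,0,0,0,0,0.3],[0.02,0,0,0,0,0,0.3],[0.025,0,0,0,0,0,0.3],[0.03,0,0,0,0,0,0.3],[0.035,0,0,0,0,0,0.3]]'
python3 - <<'E'
from m import *
a=optics.camera("wrist")[0];b=optics.camera("scene")[0]
cv2.imwrite("pics/w4.png",np.hstack([cv2.resize(a,(400,250)),cv2.resize(b[140:265,200:400],(400,250))])[:,:,::-1])
p=telemetry.get_obs()["ee_pos"];print(R.from_euler("z",-12,degrees=True).apply(p-[.611,-.058,0]))
E
```

```text
time: 5.67
ee_pos: [0.4933, -0.0864, 0.0552]
tcp_rot: [-180.0, 0.0, 12.0]
wrist_force: [-1.2, -0.2, 0.3]
opening: 0.06
time: 6.25
ee_pos: [0.5276, -0.0791, 0.0552]
tcp_rot: [-180.0, 0.0, 12.0]
wrist_force: [-1.4, -0.9, -0.1]
opening: 0.06
[-0.08574646 -0.00331538  0.05518614]
```

View pics/w4.png

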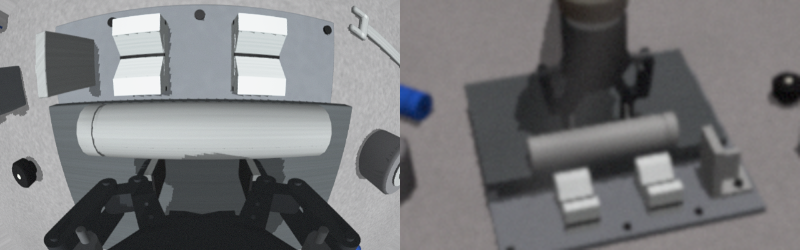

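The ram lies parallel, just short of the plate edge, with the fingers in contact behind it and the Vs open ahead. Pushing on into the Vs, then backing off.

```bash
python3 -m inch '[[0.005,0,0,0,0,0,0.3],[0.01,0,0,0,0,0,0.3],[0.015,0,0,0,0,0,0.3],[0.02,0,0,0,0,0,0.3],[0.025,0,0,0,0,0,0.3],[0.03,0,0,0,0,0,0.3],[0.035,0,0,0,0,0,0.3],[0.04,0,0,0,0,0,0.3],[0.045,0,0,0,0,0,0.3],[0.045,0,0,0,0,0,0.3],[0.03,0,0,0,0,0,0.3],[0.0,0,0,0,0,0,0.3]]'
python3 - <<'E'
from m import *
a=optics.camera("wrist")[0];b,_=ram()
cv2.imwrite("pics/w5.png",np.hstack([cv2.resize(a,(400,250)),cv2.resize(b[140:265,200:400],(400,250))])[:,:,::-1])
for n in("scene","side"):
    Q=ram(n=n)[1];Q=Q[(Q[:,0]>-.025)&(abs(Q[:,1])<.105)&(Q[:,2]<.084)];print(n,Q[:,2].max(),np.percentile(Q[:,1],[.5,99.5]),np.percentile(Q[:,0],[1,99]),len(Q))
p=telemetry.get_obs()["ee_pos"];print(R.from_euler("z",-12,degrees=True).apply(p-[.611,-.058,0]))
E
```

```text
time: 7.35
ee_pos: [0.5284, -0.0789, 0.0549]
tcp_rot: [180.0, -0.0, 12.1]
wrist_force: [-0.9, -0.1, 0.4]
opening: 0.0598
scene 0.08390683391205832 [-0.09472275  0.08380824] [-0.01157284  0.02290572] 1079
side 0.08281780829745221 [-0.09381239  0.08868131] [-0.01898005  0.01879633] 363
[-0.08660745 -0.00346569  0.05558299]
```

View pics/w5.png

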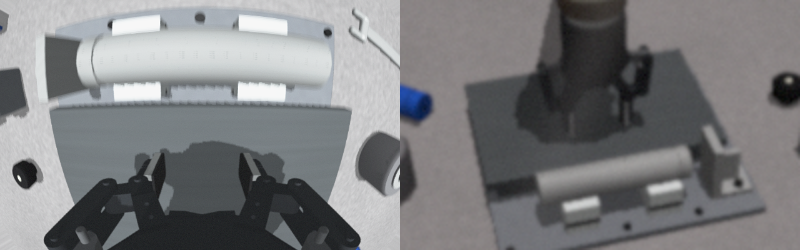

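The ram has dropped into both Vs, spanning fixture y ≈ -94 to +86 mm, so about 24 mm short of the stop at (70,65). I'll go up and over to the free end, with the fingers shut, and down.

```bash
python3 -m inch '[[0,0,-0.035,0,0,0,0.5],[0,0,-0.07,0,0,0,0.7],[0.015,0.02,-0.1,0,0,0,1],[0.03,0.05,-0.1,0,0,0,1],[0.05,0.08,-0.1,0,0,0,1],[0.07,0.11,-0.1,0,0,0,1],[0.087,0.138,-0.1,0,0,0,1],[0.087,0.138,-0.08,0,0,0,1],[0.087,0.138,-0.05,0,0,0,1],[0.087,0.138,-0.02,0,0,0,1],[0.087,0.138,0.003,0,0,0,1],[0.087,0.138,0.003,0,0,0,1]]'
python3 - <<'E'
from m import *
a=optics.camera("wrist")[0];b=optics.camera("scene")[0]
cv2.imwrite("pics/w6.png",np.hstack([cv2.resize(a,(400,250)),cv2.resize(b[140:265,200:400],(400,250))])[:,:,::-1])
p=telemetry.get_obs()["ee_pos"];print(R.from_euler("z",-12,degrees=True).apply(p-[.611,-.058,0]))
E
```

```text
time: 8.55
ee_pos: [0.6391, -0.1953, 0.0462]
tcp_rot: [-179.8, 0.4, 12.0]
wrist_force: [0.3, 0.1, -0.7]
opening: 0.0002
[ 0.00076974 -0.14115039  0.05212442]
```

View pics/w6.png

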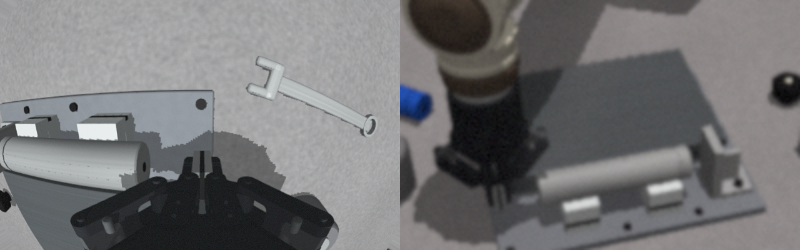

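The shut fingers are beside the ram's free end, (145,165) in the wrist view, and clear of the wrench. Pushing along tool -y.

```bash
python3 -m inch '[[0,-0.01,0,0,0,0,1],[0,-0.018,0,0,0,0,1],[0,-0.022,0,0,0,0,1],[0,-0.026,0,0,0,0,1],[0,-0.03,0,0,0,0,1],[0,-0.033,0,0,0,0,1],[0,-0.036,0,0,0,0,1],[0,-0.039,0,0,0,0,1],[0,-0.042,0,0,0,0,1],[0,-0.045,0,0,0,0,1],[0,-0.048,0,0,0,0,1]]'
python3 - <<'E'
from m import *
for n in("scene","side"):
    Q=ram(n=n)[1];Q=Q[(abs(Q[:,0])<.025)&(abs(Q[:,1])<.107)&(Q[:,2]<.084)];print(n,np.percentile(Q[:,1],[.5,99.5]),len(Q))
p=telemetry.get_obs()["ee_pos"];print(R.from_euler("z",-12,degrees=True).apply(p-[.611,-.058,0]))
E
```

```text
time: 9.57
ee_pos: [0.6316, -0.1507, 0.0531]
tcp_rot: [179.8, -0.1, 11.9]
wrist_force: [2.9, -7.7, 1.5]
opening: -0.0001
scene [-0.10460442  0.09747766] 1144
side [-0.08916508  0.09596665] 357
[ 0.00081564 -0.09440022  0.05305936]
```

Sliding at about 8 N with about 13 mm to go. Continuing until the force steps up.

```bash
python3 -m inch '[[0,-0.002,0,0,0,0,1],[0,-0.004,0,0,0,0,1],[0,-0.006,0,0,0,0,1],[0,-0.008,0,0,0,0,1],[0,-0.0095,0,0,0,0,1],[0,-0.01,0,0,0,0,1]]'
python3 -m inch '[[0,-0.001,0,0,0,0,1],[0,-0.002,0,0,0,0,1]]'; python3 -m inch '[[0,-0.001,0,0,0,0,1],[0,-0.001,0,0,0,0,1]]'
```

```text
time: 10.17
ee_pos: [0.6294, -0.1409, 0.0531]
tcp_rot: [179.8, -0.1, 11.9]
wrist_force: [2.7, -9.1, 2.6]
opening: -0.0003
time: 10.33
ee_pos: [0.6294, -0.1405, 0.0532]
tcp_rot: [179.6, -0.1, 11.9]
wrist_force: [4.5, -20.1, -0.4]
opening: -0.0002
time: 10.5
ee_pos: [0.6294, -0.1406, 0.0532]
tcp_rot: [179.5, -0.1, 11.8]
wrist_force: [4.9, -20.4, -0.8]
opening: 0.0001
```

The force rose from 9 to 20 N, above the sliding range, and the tool stopped where home was predicted (y ≈ -0.085). Backing off and checking.

```bash
python3 -m inch '[[0,0.01,0,0,0,0,1],[0,0.03,0,0,0,0,1],[0,0.05,0,0,0,0,1],[0,0.06,-0.03,0,0,0,1],[0,0.06,-0.07,0,0,0,1],[0,0.06,-0.1,0,0,0,1],[0,0.06,-0.1,0,0,0,1]]'
python3 - <<'E'
from m import *
a=optics.camera("side")[0];b=optics.camera("scene")[0]
cv2.imwrite("pics/w7.png",np.hstack([cv2.resize(a[150:300,240:440],(400,300),interpolation=2),cv2.resize(b[190:265,300:400],(400,300),interpolation=2)])[:,:,::-1])
for n in("scene","side"):
    Q=ram(n=n)[1];Q=Q[(abs(Q[:,0])<.025)&(abs(Q[:,1])<.107)&(Q[:,2]<.084)];print(n,np.percentile(Q[:,1],[.5,99.5]),np.percentile(Q[:,2],99),len(Q))
    a=Q[(Q[:,1]<-.01)];c=Q[Q[:,1]>.05]
    print([ (x[x[:,2]>.077,0].mean().round(4)) for x in(a,c)])
E
```

```text
time: 11.08
ee_pos: [0.6427, -0.1961, 0.16]
tcp_rot: [179.7, -0.5, 12.0]
wrist_force: [0.3, -0.3, 1.5]
opening: 0.0001
scene [-0.07073895  0.10583855] 0.08254035511780054 1062
[np.float64(0.0042), np.float64(0.0043)]
side [-0.06772498  0.0929759 ] 0.08196900999216296 323
[np.float64(0.0001), np.float64(0.0001)]
```

View pics/w7.png

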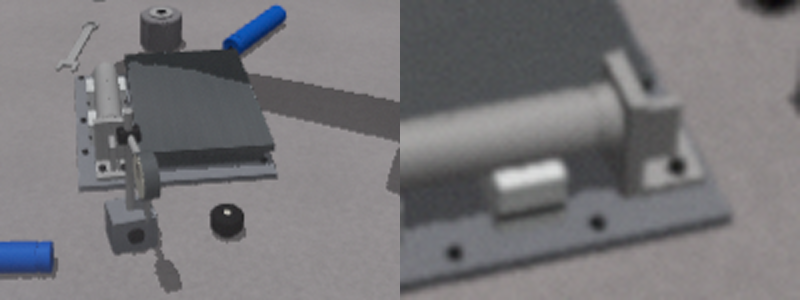

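The ram's end meets the stop with no visible gap at (615,115). Its near end reads -0.068 to -0.071 m (home is -0.070), it lies parallel, and the arm is clear. Handing in.

```bash
python3 -c "
from workcell import order; print(order.job_done())"
```

```text
the job is handed in; nothing more can be done
None
```

The ram is in both V-blocks with its end against the stop, and the job is handed in at about 11 s of the 58 s allowed. No verdict came back.

**What I did**
- **Straightening:** The ram lay about 9.5° off parallel. I straddled it with the fingertips, closed on it at 20 N and turned it parallel on the plate without lifting it. This is a brief light grip, not a pure push.
- **Rolling:** I pushed it by its side at about 60 mm/s with roughly 1.5 N, over about 110 mm, until it dropped into both Vs.
- **Sliding:** I then pushed its free end with the shut fingers at 8 to 9 N. At the stop the force rose to 20 N and the tool halted within a millimetre of the predicted home position.

**Last checks**
- **End position:** The free end reads y = -0.068 (side camera) and -0.071 m (scene camera), where home is -0.070. No gap shows at the stop.
- **Parallel:** It is parallel within measurement.
- **Height:** The top is about 0.082 m, where 0.080 is expected.
- **Arm and bystanders:** The robot is clear of everything. I never approached the bystanders and they look unmoved in the pictures, but I did not measure them again.

**Disagreements and limits**
- The two cameras differed by about 4 mm sideways. The side camera put the ram on the V line, and the scene camera put it 4 mm beyond. The scene camera sees mostly one flank and was already offset that way, so I trusted the side camera.
- I could not see the roll angle directly. It is inferred from the low push force and the distance travelled.

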